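Switch on the fluorescence lamp at its lever-lock switch

ROBOT

A 6-joint arm with a two-finger parallel gripper is mounted at the origin on the work surface. World frame = base frame: x ahead of the robot, y to its left, z up, the work surface at z = 0. Lengths are in m, angles in degrees, forces in N, time in s.
With the tool pointing down it reaches from about 0.375 to 0.9 m from the base axis. Payload 3.1 kg.
Tool frame: the origin (TCP) lies at the very end of the fingers, on their centre line; the grasp point (between the pads) lies 19 mm behind it (grip_point_offset is the distance from the TCP to the grasp point, in m); y points along the fingers, x is the direction in which the jaws open and shut, and the axes are right-handed (so a half turn about y gives the same grasp; the last joint's range is limited). The gripper opens to 87 mm and grips with 3 to 60 N. Pads are 19 mm wide; open, the fingers measure 117 mm over their backs; the gripper's body (75 mm by 190 mm) begins 51 mm behind the grasp point.
Start: joints at [58.356, 30.224, 82.088, -0, 67.689, -10.227], TCP at [0.228, 0.582, 0.187] pointing down, gripper open.
Joint ranges: [-176.69, 176.69], [-43.24, 126.21], [12.49, 139.97], [-82, 262], [0, 151.66], [-163.58, 163.58]. Speed limits (degrees/s): [159.86, 159.86, 180, 180, 180, 180].

INTERFACE

Orientations are given as a 3x3 rotation matrix whose columns are the frame's x, y, z axes.
In Python, from rig import * gives the robot as it stands.
- The arm moves only by the tool send_rows, never from a script. Its argument "moves" is text: rows parted by semicolons, each of 5 numbers parted by spaces: the finger opening in mm, from 0 to 87, then the shift along the tool's x, y, z in mm, then the turn about the tool's y in degrees. In form: fingers dx dy dz yaw; .... A call has 1 to 20 rows; each row shifts and turns the commanded pose from where the row before left it, along the tool's axes as they then stand; what a row does not reach is not made up. A row lasts 1/12 s, in which the tool goes at most 41.7 mm and 7.16 degrees, less where a joint would pass 70% of its speed; a pose out of reach is approached as far as the arm can. A call is refused whole if a number of a shift passes 41.7 or a number of a turn 7.16, either way. A call with a gripper value outside its range is refused whole. The fingers move at their own pace and stop on an object; the grip force is fixed at half the most. Time passes only in rows, so rows that do not move let the fingers close. It gives the time, the measured TCP pose, the force and the opening at its end, in the units of the state.
- read_state(): the state, without advancing time (a new reading comes with each control period).
- capture(name): name is "scene" or "side" or "wrist"; returns a dict with "image" (480x640x3 uint8, blue, green, red), "z_map" (480x640 float32, m along the optical axis (not along the pixel's ray), 0 where there is no reading), "mtx" (3x3 intrinsics, pixels), "distortion" ([k1, k2, p1, p2, k3] as OpenCV has them; the pictures are not rectified), "origin" and "rotation" of the camera in the world; the wrist camera has in their place "tool_from_camera" (4x4, takes a point from camera to tool coordinates, whose origin is the TCP and whose axes are the tool frame's). Camera axes: x right, y up, looking along -z (the intrinsics and any distortion apply to the point x, -y, -z); pixel columns grow to the right and rows downward; lengths in m; the calibration is good to about 2 mm. A picture is of the moment at which its call begins: read the wrist's pose just before it.
- hand_in(): hands the job in, once; it reports no verdict.
Trained networks look in a picture, given as the dict that the camera call returned (one of the last four; its "shot" number tells which), for a name from the list of things; names that differ only in an ending like _2 or _b are one class to them, and where a whole thing is asked for, a point or a joint stands for the part that bears it (a point fixed in the world has none). Each returns a list of dicts, best first, with "p" (0 to 1); they miss things now and then, are a little off and sometimes report something else, mostly with a low value. They report only what shows in the picture. A call takes as long as a camera call.
- search_frame(picture, name): "bbox" ([left, top, right, bottom] in pixels, round what is visible of it).
- masks_of(picture, name): "region" (480x640 bool, what is visible of it) and "bbox" ([left, top, right, bottom] in pixels, round what is visible of it).
- mark_of(picture, name): "pixel" ([row, column] in pixels: a listed point, or the origin of a listed thing).
The state is a dict: "time_s": time; "joint_positions": joint angles; "qvel": joint speeds; "tau": joint torques, N m; "position": TCP position; "tcp_rot": TCP orientation; "force": force on the tool from outside, world axes, zero at the start; "moment": the same for the moment, N m; "opening": opening from 0.0 (shut) to 1.0 (fully open).
Only numpy, scipy, OpenCV 4.12 (cv2) and the standard library are available. Lean on these libraries where they do the work, as an engineer would, in place of code of your own. Each camera call takes 0.05 s, during which the arm holds its last target. There are 200 camera calls.

TASK

Switch on the fluorescence lamp: on the switch box whose lever wears the copper collar, lift the sprung collar clear of its gate, flip the lever right over to the green-dot side, let the collar drop fully home in the far notch and let go. Leave the lever with the black collar where it is.

Things in the scene. Friction and masses are not known exactly. Their poses are not given: they have to be found in the camera images.
- copper_grip (a point): Grip point on the copper collar, a ribbed sleeve 28 mm wide (top rim 33), 32 tall, sliding on a steel lever; at its mid height on the lever's axis, moving with it. z: along the lever to its free end, 34 mm on (collar down). y: parallel to the level hinge. x: the way to flip. Hinge: 66 mm down -z (collar down), in the middle of the top of a fixed grey box 110 x 80 x 40 mm high.
- copper_lever (a joint): Angle of the copper-collared lever, rad, about the hinge along the point's +y (right hand): 0 at the start (off, leaning 25 degrees from upright to the white dot, roughly towards the robot), 0.873 at the far stop (on, leaning 25 degrees the other way, to the green dot). With the collar down the gate allows only 0.05; with it raised the lever turns freely.
- copper_collar (a joint): Lift of the copper collar along the lever, m: 0 down, 0.014 at its upper stop; its cross pin clears the gate at 0.008. A spring pushes it down (4.5 N down, 6.6 N up): hold it up while flipping. Released at the far end it drops into the far notch. The steel gate below the sleeve is 44 mm wide along the hinge and rises 34 mm above the box; the sleeve's lower edge is 50 mm from the hinge.
- black_lever (a joint): Angle of the lever of the other switch box, rad, alike in all but its black collar: 0 at the start (off). It must stay there.

How it is judged:
By the outcome, as a careful person would: the job done as asked, in the order asked, and still so for the second after the job is handed in, with the robot touching nothing.
It also fails if it takes over 32 s, if anything falls off the work surface, if the arm or the gripper's body presses on something with over 40 N, if the wrist force passes 120 N, or if a joint passes its speed limit or range.

## Working session

There is one attempt and no reset: what is moved stays moved. The work goes in short steps, Python scripts to look and compute and a tool call to move; the robot and the scene stay as the last step left them, time stands still between calls to the robot, and variables do not carry over. Pictures are saved under pics/ and viewed, about 8 in all and at most 12, crops included, and the job is handed in when it is done.

Besides the shell and the picture viewer there is one more tool, called after "Call:" as name(argument=value, ...) on one line, values as JSON. send_rows: Moves the arm, as the interface text tells. Its arguments: {"type":"object","properties":{"moves":{"type":"string"}},"required":["moves"]}

```bash
mkdir -p pics
cat > h.py <<'E'
from rig import *
import numpy as np, cv2
def world(c,px,z=None,st=None):
    # px list of [row,col]; returns world points using z_map
    px=np.array(px,float).reshape(-1,2)
    uv=cv2.undistortPoints(px[:,::-1].copy().reshape(-1,1,2),np.array(c["mtx"]),np.array(c["distortion"])).reshape(-1,2)
    d=c["z_map"][px[:,0].round().astype(int),px[:,1].round().astype(int)] if z is None else z
    P=np.c_[uv[:,0]*d,-uv[:,1]*d,-d*np.ones(len(uv))]
    if "origin" in c: return P@np.array(c["rotation"]).T+np.array(c["origin"]),d
    T=np.array(c["tool_from_camera"]);P=P@T[:3,:3].T+T[:3,3]
    return P@np.array(st["tcp_rot"]).T+np.array(st["position"]),d
E
python3 - <<'E'
from h import *
s=read_state();print(s)
for n in("scene","side"):
    c=capture(n);cv2.imwrite(f"pics/{n}1.png",c["image"])
    print(n,c["origin"],c["rotation"])
    for k in("copper_grip","black_lever","copper_collar"):
        for m in mark_of(c,k)[:2] if k=="copper_grip" else []: print(k,m,world(c,[m["pixel"]]))
        for m in masks_of(c,k)[:2]:
            r=np.argwhere(m["region"]);P,d=world(c,r);P=P[d>0]
            print(k,m["p"],m["bbox"],len(P),np.median(P,0),np.percentile(P,2,axis=0),np.percentile(P,98,axis=0))
E
```

```text
{'time_s': 0.0, 'joint_positions': array([ 5.83563105e+01,  3.02772834e+01,  8.21556849e+01, -6.39850094e-04,
        6.76894785e+01, -1.02268426e+01]), 'qvel': array([-0.04653045, -0.00120816, -0.03156493,  0.07137704,  0.04607962,
       -0.06770023]), 'tau': array([-9.18477872e-05, -4.40040636e+01, -1.76592761e+01,  6.32196385e-02,
        5.82730165e-02, -1.58685934e-04]), 'position': array([0.22776307, 0.58116069, 0.18619365]), 'tcp_rot': array([[ 3.65145402e-01, -1.11240184e-03, -9.30949836e-01],
       [ 9.30948121e-01, -1.82479051e-03,  3.65146910e-01],
       [-2.10497852e-03, -9.99997716e-01,  3.69274539e-04]]), 'force': array([-0.6646658 ,  0.37262806,  0.46767506]), 'moment': array([ 0.03559183, -0.00353729,  0.01493335]), 'opening': 1.000613816410164}
scene [ 0.81093214 -0.4912219   0.54125658] [[ 0.8752284  -0.29443829  0.38377252]
 [ 0.48370652  0.5357162  -0.69212438]
 [-0.00180524  0.79140018  0.61129575]]
copper_grip {'pixel': [357.7, 229.6], 'p': 0.77} (array([[ 0.55754215, -0.22415523,  0.11065927]]), array([0.5453098], dtype=float32))
copper_grip 0.88 [209.8, 335
[... 535 characters left out ...]
] [ 0.53447393 -0.23321073  0.06729686] [ 0.57249734 -0.19583813  0.12126729]
side [0.04103797 0.45968999 0.52038626] [[-0.66064854  0.38828103 -0.64248062]
 [-0.75067891 -0.34736217  0.56197926]
 [-0.00496757  0.85356743  0.52095869]]
copper_grip {'pixel': [194.8, 407.9], 'p': 0.54} (array([[ 0.53706048, -0.21038593,  0.10718179]]), array([0.9105161], dtype=float32))
copper_grip 0.85 [391.4, 186.0, 416.1, 211.8] 341 [ 0.54965876 -0.2073199   0.09949457] [ 0.53175124 -0.22520161  0.06783015] [ 0.56853392 -0.19534989  0.1205543 ]
copper_collar 0.71 [389.6, 182.9, 418.8, 214.0] 378 [ 0.54988766 -0.20776534  0.09983979] [ 0.53133304 -0.28341052  0.02897901] [ 0.61574023 -0.19521989  0.12088745]
```

View pics/scene1.png

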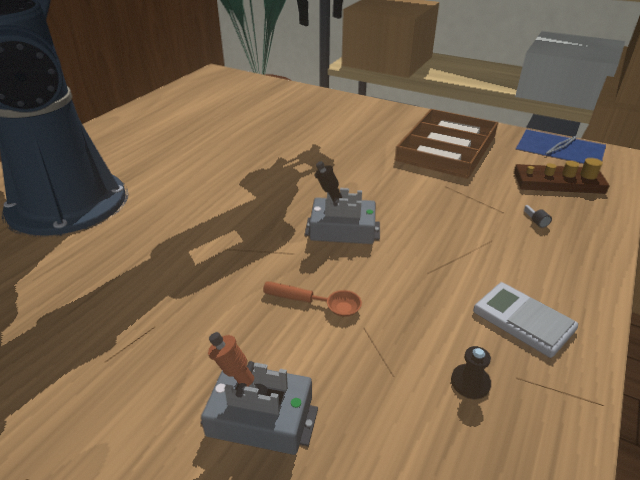

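View pics/side1.png

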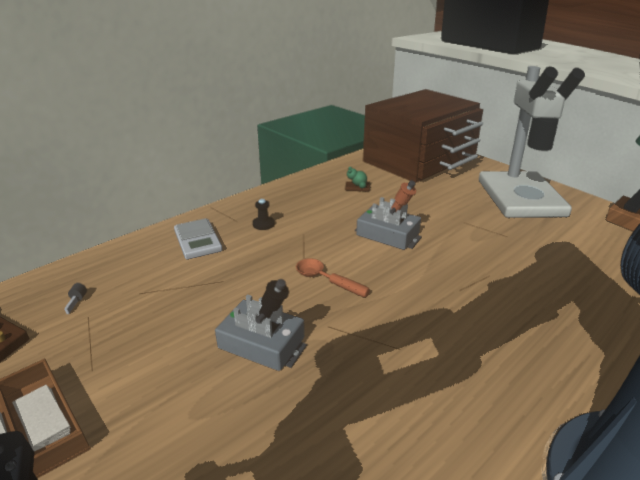

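The scene picture shows the copper box at about (265,400), with its white dot at (220,388) and green dot at (296,402). The black box is well clear at (343,215). In the side view the copper box is at (388,225). Next I'll fit the box pose.

Run:
```python
from h import *
A=[]
for n in("scene","side"):
    c=capture(n)
    r=np.argwhere(c["z_map"]>0);P,d=world(c,r)
    k=(abs(P[:,0]-.58)<.11)&(abs(P[:,1]+.24)<.11)
    Q=P[k&(P[:,2]>.034)&(P[:,2]<.046)]
    print(n,"table",np.median(P[k&(P[:,2]<.012)][:,2]),"top",np.median(Q[:,2]),len(Q))
    R=cv2.minAreaRect((Q[:,:2]*1000).astype(np.float32));print(R,cv2.boxPoints(R))
    print(np.median(Q,0),np.percentile(Q,[1,99],axis=0))
    if n=="scene": print("dots",world(c,[[388,220],[402,296]])[0])
    A.append(Q)
R=cv2.minAreaRect((np.vstack(A)[:,:2]*1000).astype(np.float32));print(R)
```

```text
scene table -0.0003476622507849747 top 0.03963642035469506 3915
((576.8663330078125, -209.90081787109375), (110.4129409790039, 81.18195343017578), 16.48048973083496) [[ 512.4127  -186.63892]
 [ 535.4431  -264.48563]
 [ 641.31995 -233.16272]
 [ 618.28955 -155.31601]]
[ 0.59549084 -0.2260613   0.03963642] [[ 0.5247236  -0.25864344  0.03453393]
 [ 0.63626826 -0.16274054  0.04522976]]
dots [[ 0.53319712 -0.22177585  0.04057568]
 [ 0.81093214 -0.4912219   0.54125658]]
side table 0.0008437642742443741 top 0.04054258541760991 813
((576.435546875, -206.6932373046875), (110.80098724365234, 79.14974975585938), 18.79003143310547) [[ 511.24048 -187.07205]
 [ 536.73474 -262.00354]
 [ 641.6306  -226.31442]
 [ 616.13635 -151.38293]]
[ 0.55521432 -0.19005705  0.04054259] [[ 0.5183754  -0.25524077  0.03424262]
 [ 0.63169848 -0.15992363  0.04524447]]
((577.6888427734375, -208.63262939453125), (111.97808837890625, 82.39049530029297), 15.915460586547852)
```

Fit: hinge about (0.577, -0.209, 0.04) and flip direction about 16.5° from world x, which puts the grip at about (0.550, -0.217, 0.100). I'll move to a hover above it.

Call:
send_rows(moves="87 -10 -8 -10 0;87 -20 -8 -19 0;87 -21 -8 -20 0;87 -21 -8 -20 0;87 -21 -8 -20 0;87 -21 -8 -20 0;87 -21 -8 -20 0;87 -21 -8 -20 0;87 -21 0 -20 0;87 -21 0 -20 0;87 -21 0 -20 0;87 -21 0 -20 0;87 -21 0 -20 0;87 -21 0 -20 0;87 -21 0 -20 0;87 -21 0 -20 0;87 -21 0 -20 0;87 -21 0 -20 0;87 -21 0 -20 0;87 -21 0 -20 0")

```text
time_s: 2.27
position: [0.4411, 0.0579, 0.2518]
tcp_rot: [[0.366, 0.001, -0.931], [0.931, -0.0, 0.366], [-0.0, -1.0, -0.001]]
force: [-0.3, 0.6, -0.4]
opening: 1.004
```

Call:
send_rows(moves="87 -21 0 -20 0;87 -21 0 -20 0;87 -21 0 -20 0;87 -21 0 -20 0;87 -21 0 -20 0;87 -21 0 -20 0;87 -21 0 -20 0;87 -21 0 -19 0;87 -21 0 -19 0;87 -21 0 -18 0;87 0 0 0 -6.4;87 0 0 0 -6.4;87 0 0 0 -6.4;87 0 0 0 -6.4;87 0 0 0 -6.4;87 0 0 0 -6.4;87 0 0 0 0;87 0 0 0 0")

```text
time_s: 3.77
position: [0.5465, -0.2074, 0.2517]
tcp_rot: [[-0.289, 0.0, -0.957], [0.957, -0.0, -0.289], [-0.0, -1.0, 0.0]]
force: [0.2, 0.3, 0.1]
opening: 1.0
```

Run:
```python
from h import *
s=read_state();print(s["time_s"],s["position"],s["tcp_rot"],s["joint_positions"])
c=capture("wrist");cv2.imwrite("pics/w1.png",c["image"])
P,d=world(c,np.argwhere(c["z_map"]>0),st=s)
k=(abs(P[:,0]-.577)<.08)&(abs(P[:,1]+.209)<.08)&(P[:,2]>.036)&(P[:,2]<.044)
Q=P[k];print(len(Q),cv2.minAreaRect((Q[:,:2]*1000).astype(np.float32)))
for m in mark_of(c,"copper_grip")[:2]: print(m,world(c,[m["pixel"]],st=s))
for m in masks_of(c,"copper_grip")[:2]:
    P,d=world(c,np.argwhere(m["region"]),st=s);P=P[d>0]
    print(m["p"],m["bbox"],np.median(P,0),np.percentile(P,[2,98],axis=0))
    uv=(P[:,:2]-[.577,-.209])@np.array([[.9588,-.284],[.284,.9588]]);print("lever frame",np.percentile(uv,[2,50,98],axis=0))
```

```text
3.7667 [ 0.54648638 -0.20742476  0.25165799] [[-2.88966652e-01  8.22658925e-05 -9.57339160e-01]
 [ 9.57339111e-01 -3.05287576e-04 -2.88966663e-01]
 [-3.16035852e-04 -9.99999950e-01  9.46157218e-06]] [-3.17242008e+01  2.31985781e+01  8.35500797e+01 -1.29499646e-02
  7.32381357e+01 -1.38516569e+02]
4192 ((577.02197265625, -208.8466033935547), (109.95694732666016, 79.7490005493164), 16.24825096130371)
{'pixel': [213.6, 304.1], 'p': 0.55} (array([[ 0.54251409, -0.21666102,  0.12900651]]), array([0.3254305], dtype=float32))
0.64 [284.9, 194.5, 325.7, 231.0] [ 0.54873334 -0.21666667  0.11547693] [[ 0.53060168 -0.2332166   0.06909275]
 [ 0.57099821 -0.19400495  0.12245196]]
lever frame [[-0.04782945 -0.01916424]
 [-0.02983313  0.00046062]
 [-0.00995184  0.0198282 ]]
```

View pics/w1.png

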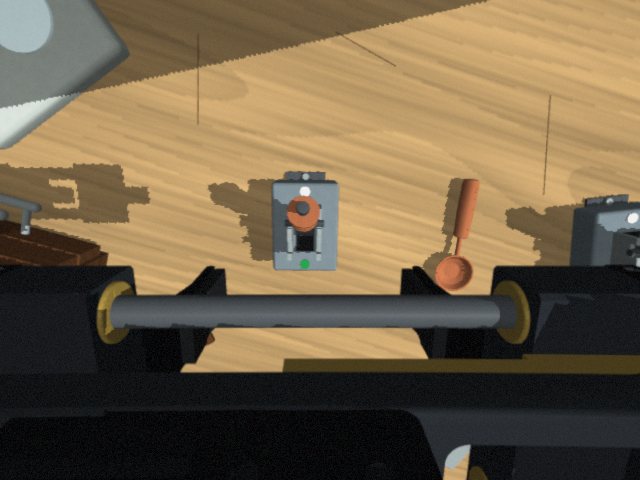

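The close-up agrees: the hinge is at (0.577, -0.209), 16.25°. The collar is at (303,212), between the white dot (305,191) and the green dot (304,264). I'll descend and grip.

Call:
send_rows(moves="87 -5 10 -1 0;87 -5 20 0 0;87 0 24 0 0;87 0 24 0 0;87 0 24 0 0;87 0 20 0 0;87 0 18 0 0;87 0 14 0 0;87 0 9 0 0;87 0 5 0 0;87 0 0 0 0;87 0 0 0 0")

```text
time_s: 4.92
position: [0.5513, -0.2166, 0.0833]
tcp_rot: [[-0.292, 0.0, -0.956], [0.956, -0.0, -0.292], [-0.0, -1.0, -0.0]]
force: [-0.1, -0.3, -0.4]
opening: 1.003
```

Call:
send_rows(moves="0 0 0 0 0;0 0 0 0 0;0 0 0 0 0;0 0 0 0 0;0 0 0 0 0;0 0 0 0 0;0 0 0 0 0;0 0 0 0 0;0 0 0 0 0;0 0 0 0 0;0 0 0 0 0;0 0 0 0 0")

```text
time_s: 5.92
position: [0.5511, -0.2165, 0.0832]
tcp_rot: [[-0.292, 0.0, -0.956], [0.956, -0.0, -0.292], [-0.0, -1.0, -0.0]]
force: [-0.6, 0.3, 2.3]
opening: 0.171
```

Opening 0.171 is about 15 mm, where a 28 mm sleeve should give 0.32. I'll look before lifting.

Run:
```python
from h import *
s=read_state();print(s["opening"],s["force"],s["moment"])
c=capture("scene");a=c["image"][290:470,150:350]
d=capture("side")["image"][140:260,340:460]
cv2.imwrite("pics/g1.png",np.hstack([cv2.resize(a,(500,450)),cv2.resize(d,(300,300))[:, :].copy() if 0 else cv2.copyMakeBorder(cv2.resize(d,(300,300)),0,150,0,0,0)]))
print(read_state()["opening"])
```

```text
0.1710035605097651 [-0.61946402  0.3409286   2.26482783] [0.03360935 0.02559047 0.01976757]
0.08693463356221659
```

View pics/g1.png

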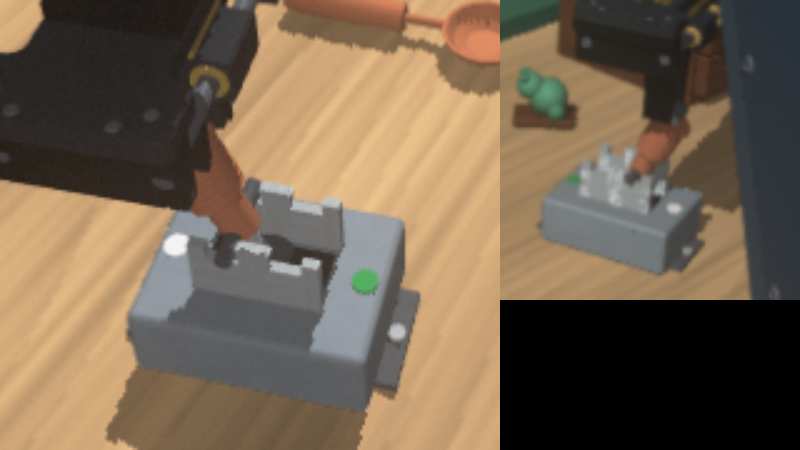

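Still closing (0.087), and the finger tip looks higher than expected. I'll project the TCP into the images.

Run:
```python
from h import *
s=read_state();p=np.array(s["position"]);R=np.array(s["tcp_rot"]);print(s["time_s"],p,s["opening"],s["force"])
out=[]
for n,(r0,r1,c0,c1) in (("scene",(290,470,150,350)),("side",(140,260,340,460))):
    c=capture(n);im=cv2.resize(c["image"],None,fx=4,fy=4,interpolation=cv2.INTER_NEAREST)
    def pr(X):
        q=(np.array(X)-c["origin"])@np.array(c["rotation"]);q=q*[1,-1,-1]
        return cv2.projectPoints(q.reshape(1,3),np.zeros(3),np.zeros(3),np.array(c["mtx"]),np.array(c["distortion"]))[0].ravel()
    for X,col in((p,(0,0,255)),(p+[0,0,.019],(0,255,255)),((.577,-.209,.04),(0,255,0)),((.5502,-.2166,.0998),(255,0,255)),((.577-.04*.96,-.209-.04*.28,.04+.0906),(255,0,0))):
        u=pr(X);cv2.circle(im,tuple(int(v) for v in (u*4+2)),5,col,-1);print(n,u)
    cr=im[r0*4:r1*4,c0*4:c1*4];out.append(cv2.resize(cr,(int(cr.shape[1]*480/cr.shape[0]*.78),int(480*.78))))
cv2.imwrite("pics/g2.png",np.hstack(out));print(out[0].shape,read_state()["opening"])
```

```text
6.0167 [ 0.55130438 -0.21640963  0.08360423] 0.08693463356221659 [1.35689963 1.47871369 4.45730126]
scene [231.78018606 366.75770608]
scene [230.01199074 355.39800144]
scene [257.75582222 395.51007201]
scene [229.34400192 356.83851273]
scene [215.28227033 335.79145613]
side [403.078019   202.15272031]
side [403.93084924 193.48552153]
side [389.05928915 217.88645666]
side [404.30704742 194.93927523]
side [411.66082559 181.98042496]
(374, 416, 3) 0.06689856247405761
```

View pics/g2.png

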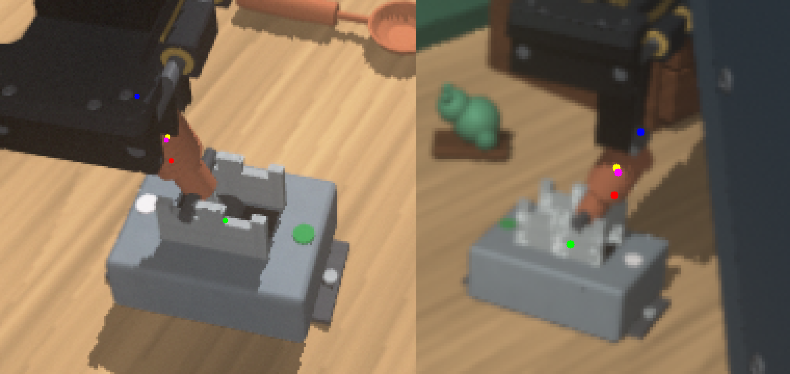

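Run:
```python
from h import *
s=read_state();p=np.array(s["position"]);R=np.array(s["tcp_rot"]);print(s["time_s"],p,s["opening"],s["force"])
c=capture("wrist");w=c["image"]
o=[cv2.resize(w[200:440,160:480],(400,300),interpolation=3)]
for n,(r0,r1,c0,c1) in (("scene",(290,410,150,310)),("side",(130,220,340,460))):
    c=capture(n)
    P,d=world(c,np.argwhere(c["z_map"]>0));im=c["image"][c["z_map"]>0]
    T=(P-p)@R*1000
    dark=(im.max(1)<60)
    k=(abs(T[:,0])<60)&(abs(T[:,2])<25)&(T[:,1]>-40)&(T[:,1]<12)
    for y in range(-40,12,8):
        q=T[k&(T[:,1]>=y)&(T[:,1]<y+8)];  b=dark[k&(T[:,1]>=y)&(T[:,1]<y+8)]
        print(n,y,"dark",b.sum(),np.percentile(q[b],[5,50,95],axis=0).round()[:,[0,2]].tolist() if b.sum() else "", "other",(~b).sum(),np.percentile(q[~b],[5,50,95],axis=0).round()[:,[0,2]].tolist() if (~b).sum() else "")
    o.append(cv2.resize(c["image"][r0:r1,c0:c1],(400,300),interpolation=3))
o.append(np.zeros_like(o[0]));cv2.imwrite("pics/g3.png",np.vstack([np.hstack(o[:2]),np.hstack(o[2:])]))
```

```text
6.1167 [ 0.5517479  -0.21633012  0.08379506] 0.06689856247405761 [0.17508562 0.86676388 3.74896716]
scene -40 dark 28 [[-12.0, -11.0], [-10.0, -9.0], [10.0, -3.0]] other 19 [[-12.0, -11.0], [-3.0, -9.0], [8.0, -4.0]]
scene -32 dark 0  other 70 [[-11.0, -9.0], [-6.0, -6.0], [7.0, -2.0]]
scene -24 dark 0  other 124 [[-12.0, -12.0], [-6.0, -9.0], [6.0, -4.0]]
scene -16 dark 0  other 141 [[-14.0, -16.0], [-8.0, -12.0], [6.0, -3.0]]
scene -8 dark 0  other 68 [[-14.0, -16.0], [-12.0, -8.0], [-1.0, 0.0]]
scene 0 dark 0  other 102 [[-9.0, -18.0], [-5.0, -15.0], [4.0, -6.0]]
scene 8 dark 0  other 112 [[-19.0, -24.0], [-7.0, -19.0], [18.0, -9.0]]
side -40 dark 16 [[5.0, -7.0], [10.0, 5.0], [12.0, 11.0]] other 43 [[2.0, -9.0], [9.0, 5.0], [15.0, 16.0]]
side -32 dark 0  other 84 [[-9.0, -6.0], [8.0, 13.0], [15.0, 20.0]]
side -24 dark 0  other 53 [[2.0, -11.0], [11.0, 5.0], [15.0, 17.0]]
side -16 dark 0  other 56 [[4.0, -14.0], [10.0, -0.0], [13.0, 13.0]]
side -8 dark 0  other 36 [[3.0, -14.0], [9.0, 0.0], [13.0, 9.0]]
side 0 dark 0  other 31 [[2.0, -18.0], [5.0, -10.0], [9.0, 3.0]]
side 8 dark 0  other 35 [[-6.0, -22.0], [7.0, -13.0], [19.0, 1.0]]
```

View pics/g3.png

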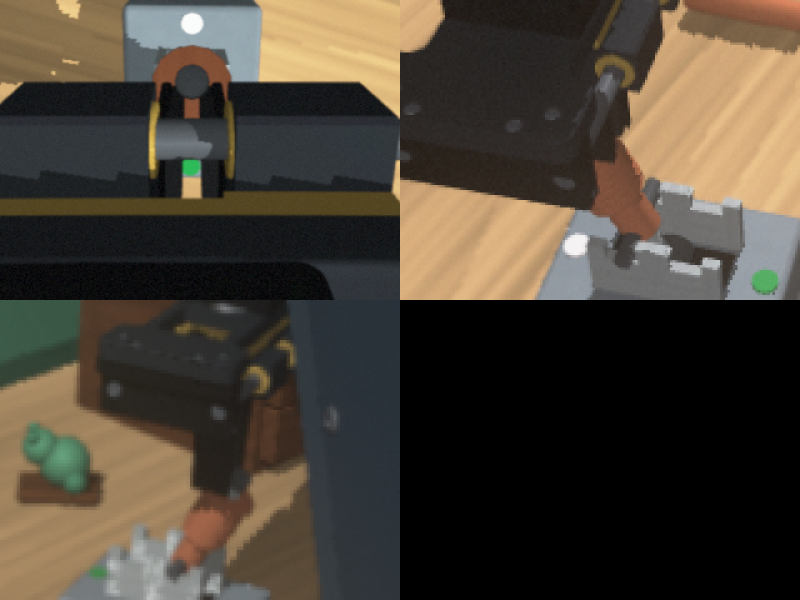

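Run:
```python
from h import *
s=read_state();print(s["time_s"],s["opening"],s["force"],s["position"])
c=capture("wrist");T=np.linalg.inv(np.array(c["tool_from_camera"]));print(np.array(c["tool_from_camera"]).round(4).tolist())
def pr(X):
    q=(T[:3,:3]@np.array(X)+T[:3,3])*[1,-1,-1]
    return cv2.projectPoints(q.reshape(1,3),np.zeros(3),np.zeros(3),np.array(c["mtx"]),np.array(c["distortion"]))[0].ravel().round(1)
for x in(-.0435,0,.0435):
    for y in(0,-.019,-.036,-.07): print(x,y,pr([x,y,0]),pr([x,y,.0095]),pr([x,y,-.0095]))
z=c["z_map"]
for r in range(240,370,10): print(r,[round(float(v),3) for v in z[r,270:350:8]])
print(np.array(c["mtx"]).round(1).tolist())
```

```text
6.2667 0.06569105043593619 [0.81945992 1.5781096  4.15274995] [ 0.55171822 -0.21635364  0.083746  ]
[[1.0, 0.0003, -0.0007, 0.0004], [-0.0007, 0.2528, -0.9675, -0.1974], [-0.0001, 0.9675, 0.2528, 0.0689], [0.0, 0.0, 0.0, 1.0]]
-0.0435 0 [239.4 263.5] [238.5 248.3] [240.2 278.4]
-0.0435 -0.019 [232.3 275.1] [231.2 258.5] [233.3 291.2]
-0.0435 -0.036 [224.6 287.5] [223.4 269.5] [225.8 305. ]
-0.0435 -0.07 [203.8 321. ] [202.  299.3] [205.6 342.1]
0 0 [312.  263.5] [312.  248.3] [312.1 278.3]
0 -0.019 [312. 275.] [312.  258.4] [312.  291.1]
0 -0.036 [311.9 287.3] [311.9 269.4] [311.9 304.8]
0 -0.07 [311.7 320.8] [311.7 299.1] [311.7 341.8]
0.0435 0 [384.7 263.5] [385.5 248.3] [383.9 278.3]
0.0435 -0.019 [391.6 275. ] [392.6 258.4] [390.7 291.1]
0.0435 -0.036 [399.2 287.4] [400.3 269.4] [398.  304.9]
0.0435 -0.07 [419.5 320.9] [421.3 299.2] [417.8 342. ]
240 [0.25, 0.249, 0.245, 0.251, 0.178, 0.177, 0.178, 0.177, 0.247, 0.251]
250 [0.252, 0.252, 0.222, 0.176, 0.176, 0.176, 0.177, 0.176, 0.176, 0.224]
260 [0.255, 0.253, 0.175, 0.176, 0.159, 0.159, 0.159, 0.175, 0.175, 0.176]
270 [0.089, 0.09, 0.175, 0.166, 0.159, 0.159, 0.158, 0.169, 0.166, 0.09]
280 [0.083, 0.081, 0.154, 0.152, 0.157, 0.173, 0.174, 0.158, 0.153, 0.086]
290 [0.076, 0.076, 0.089, 0.146, 0.146, 0.174, 0.173, 0.147, 0.142, 0.082]
300 [0.074, 0.077, 0.084, 0.083, 0.083, 0.084, 0.083, 0.084, 0.084, 0.082]
310 [0.075, 0.077, 0.081, 0.082, 0.082, 0.082, 0.082, 0.081, 0.083, 0.081]
320 [0.0, 0.076, 0.082, 0.082, 0.083, 0.083, 0.082, 0.082, 0.082, 0.083]
330 [0.075, 0.078, 0.089, 0.125, 0.126, 0.267, 0.267, 0.125, 0.125, 0.084]
340 [0.077, 0.076, 0.102, 0.125, 0.127, 0.271, 0.271, 0.126, 0.127, 0.083]
350 [0.078, 0.077, 0.1, 0.127, 0.128, 0.319, 0.318, 0.128, 0.127, 0.094]
360 [0.075, 0.074, 0.075, 0.074, 0.075, 0.076, 0.075, 0.075, 0.075, 0.075]
[[347.6, 0.0, 313.0], [0.0, 347.6, 235.5], [0.0, 0.0, 1.0]]
```

Run:
```python
import cv2
a=cv2.imread("pics/w1.png")[240:400,150:480]
cv2.imwrite("pics/w1c.png",cv2.resize(a,None,fx=2.4,fy=2.4,interpolation=3))
```

```text
(no output)
```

View pics/w1c.png

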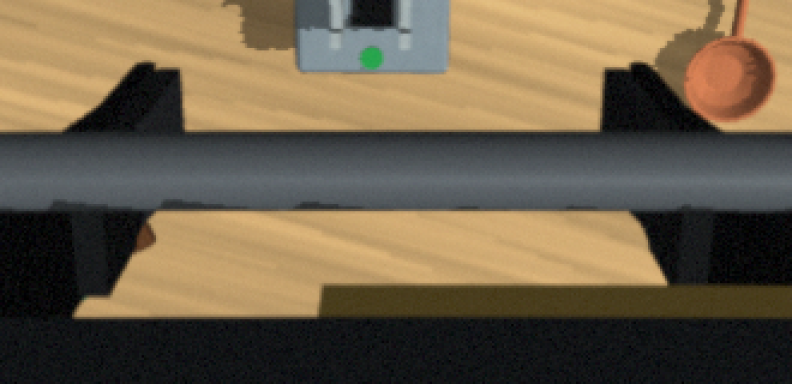

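The fingers visibly end about 36 mm short of the reported TCP. In the wrist view, the open inner tip corner at (225,268) projects to tool y ≈ -36 mm, and the scene depth map agrees. So they closed on the bare lever above the collar. I'll open, go 36 mm lower, and check before closing.

Call:
send_rows(moves="75 0 0 0 0;75 0 0 0 0;75 0 0 0 0;75 0 0 0 0;75 0 0 0 0;75 0 0 0 0;75 0 0 0 0;75 0 0 0 0;75 0 0 0 0;75 0 4 1 0;75 0 8 0 0;75 0 8 0 0;75 0 8 0 0;75 0 5 0 0;75 0 3 0 0;75 0 0 0 0;75 0 0 0 0")

```text
time_s: 7.73
position: [0.55, -0.2166, 0.0468]
tcp_rot: [[-0.292, -0.0, -0.956], [0.956, 0.0, -0.292], [0.0, -1.0, 0.0]]
force: [-1.1, -1.2, 0.0]
opening: 0.862
```

Run:
```python
from h import *
s=read_state();print(s["time_s"],s["opening"],s["force"],s["position"])
o=[]
for n,(r0,r1,c0,c1) in (("scene",(300,420,150,310)),("side",(150,240,350,470))):
    c=capture(n);o.append(cv2.resize(c["image"][r0:r1,c0:c1],(400,300),interpolation=3))
cv2.imwrite("pics/g4.png",np.hstack(o))
```

```text
7.7333 0.8619865905024994 [-1.11660963 -1.22012335  0.02922634] [ 0.54998441 -0.21663696  0.04682891]
```

View pics/g4.png

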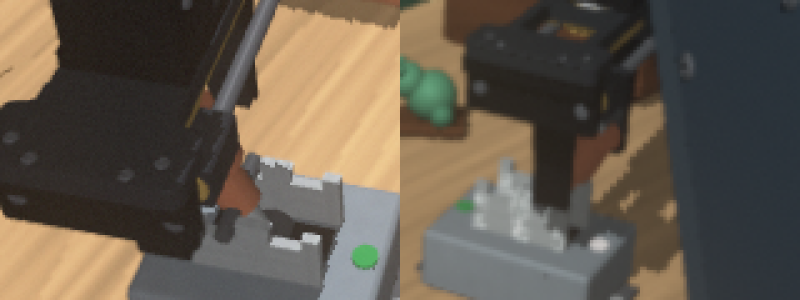

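The fingers now straddle the collar: the near finger is beside the sleeve in both crops, with its tip about level with the gate top. Closing.

Call:
send_rows(moves="0 0 0 0 0;0 0 0 0 0;0 0 0 0 0;0 0 0 0 0;0 0 0 0 0;0 0 0 0 0;0 0 0 0 0;0 0 0 0 0;0 0 0 0 0;0 0 0 0 0;0 0 0 0 0")

```text
time_s: 8.75
position: [0.5501, -0.2169, 0.0472]
tcp_rot: [[-0.292, 0.0, -0.956], [0.956, -0.0, -0.292], [-0.0, -1.0, -0.0]]
force: [0.2, -0.1, 0.2]
opening: 0.316
```

The opening is now 27.5 mm, so the collar is gripped. Next I'll lift 11 mm along the lever.

Call:
send_rows(moves="0 0 -2 0.9 0;0 0 -3 1.4 0;0 0 -3 1.4 0;0 0 -2 0.9 0;0 0 0 0 0;0 0 0 0 0;0 0 0 0 0")

```text
time_s: 9.33
position: [0.5458, -0.2181, 0.0571]
tcp_rot: [[-0.292, 0.0, -0.956], [0.956, -0.0, -0.292], [-0.0, -1.0, -0.0]]
force: [2.9, -0.8, -6.4]
opening: 0.313
```

Spring load is about 6.4 N, so the collar is up. Now I'll sweep the arc about the hinge, radius 79 mm, from -24.3° to +25.3°.

Call:
send_rows(moves="0 0 -2 -4.9 0;0 0 -1.7 -5 0;0 0 -1.3 -5.1 0;0 0 -1 -5.2 0;0 0 -0.7 -5.2 0;0 0 -0.3 -5.3 0;0 0 0 -5.3 0;0 0 0.4 -5.3 0;0 0 0.7 -5.2 0;0 0 1.1 -5.2 0;0 0 1.4 -5.1 0;0 0 1.8 -5 0;0 0 2.1 -4.8 0;0 0 0 0 0;0 0 0 0 0")

```text
time_s: 10.58
position: [0.6086, -0.1994, 0.0566]
tcp_rot: [[-0.293, -0.002, -0.956], [0.956, -0.002, -0.293], [-0.001, -1.0, 0.003]]
force: [-3.5, -6.6, -5.6]
opening: 0.315
```

Run:
```python
from h import *
s=read_state();print(s["time_s"],s["opening"],s["force"],s["position"])
o=[]
for n,(r0,r1,c0,c1) in (("scene",(290,440,150,350)),("side",(140,230,340,460))):
    c=capture(n);o.append(cv2.resize(c["image"][r0:r1,c0:c1],(400,300),interpolation=3))
cv2.imwrite("pics/g5.png",np.hstack(o))
```

```text
10.5833 0.31462773779892345 [-3.45193268 -6.56617213 -5.60712716] [ 0.60864912 -0.19940271  0.0566033 ]
```

View pics/g5.png

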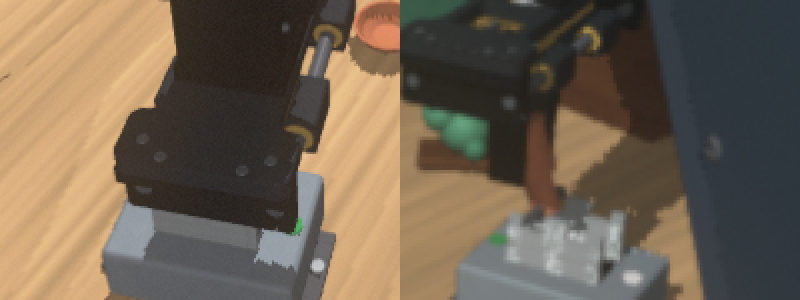

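The lever is over on the green side at about 24.7°. I'll press slightly to the stop, lower the collar along the lever, then release.

Call:
send_rows(moves="0 0 0.5 -1.2 0;0 0 0 -0.5 0;0 0 0 0 0;0 0 2 0.9 0;0 0 2.5 1.2 0;0 0 2.5 1.2 0;0 0 2 0.9 0;0 0 1 0.5 0;0 0 0 0 0;0 0 0 0 0")

```text
time_s: 11.52
position: [0.6076, -0.1999, 0.05]
tcp_rot: [[-0.293, 0.002, -0.956], [0.956, -0.002, -0.293], [-0.002, -1.0, -0.002]]
force: [-3.4, -3.1, 11.9]
opening: 0.312
```

The collar stopped about 3 mm above home, with the pin already below gate level, probably from side-load. I'll ease the side push slightly, then release and let the spring seat it.

Call:
send_rows(moves="0 0 -1 1 0;0 0 0 0 0;87 0 0 0 0;87 0 0 0 0;87 0 0 0 0;87 0 0 0 0;87 0 0 0 0;87 0 0 0 0;87 0 0 0 0;87 0 0 0 0;87 0 0 0 0;87 0 0 0 0;87 0 0 0 0;87 0 0 0 0")

```text
time_s: 12.68
position: [0.6055, -0.1998, 0.0472]
tcp_rot: [[-0.292, 0.0, -0.956], [0.956, -0.0, -0.292], [-0.0, -1.0, -0.0]]
force: [0.3, 1.2, -0.0]
opening: 0.989
```

Call:
send_rows(moves="87 0 -5 0 0;87 0 -10 0 0;87 0 -15 0 0;87 0 -20 0 0;87 0 -20 0 0;87 0 -20 0 0;87 0 -20 0 0;87 0 -20 10 0;87 0 -20 30 0;87 0 -20 30 0;87 0 -20 30 0;87 0 -10 30 0;87 0 0 20 0;87 0 0 0 0;87 0 0 0 0")

```text
time_s: 13.93
position: [0.4618, -0.2439, 0.2485]
tcp_rot: [[-0.29, 0.002, -0.957], [0.957, -0.001, -0.29], [-0.002, -1.0, -0.002]]
force: [-0.4, -0.3, 0.5]
opening: 0.994
```

Run:
```python
from h import *
s=read_state();print(s["time_s"],s["opening"],s["force"],s["position"])
o=[];u=np.array([.96,.28]);v=np.array([-.28,.96])
for n,(r0,r1,c0,c1) in (("scene",(290,440,180,380)),("side",(140,230,340,460)),("wrist",(60,360,120,520))):
    c=capture(n);o.append(cv2.resize(c["image"][r0:r1,c0:c1],(400,300),interpolation=3))
    for m in masks_of(c,"copper_grip")[:1]:
        P,d=world(c,np.argwhere(m["region"]),st=s);P=P[d>0]
        L=np.c_[(P[:,:2]-[.577,-.2088])@u,(P[:,:2]-[.577,-.2088])@v,P[:,2]-.04]*1000
        a=np.radians(25);al=L[:,0]*np.sin(a)+L[:,2]*np.cos(a);ac=L[:,0]*np.cos(a)-L[:,2]*np.sin(a)
        k=(abs(ac)<25)&(abs(L[:,1])<25)
        print(n,m["p"],m["bbox"],"along(50..82 expected)",np.percentile(al[k],[1,5,50,95,99]).round(1),"across",np.percentile(ac[k],[2,50,98]).round(1))
    for m in mark_of(c,"black_lever")[:1]: print("black",m)
o.append(np.zeros_like(o[0]));cv2.imwrite("pics/e1.png",np.vstack([np.hstack(o[:2]),np.hstack(o[2:])]))
```

```text
13.9333 0.9936915522632312 [-0.40851059 -0.30277238  0.45661007] [ 0.46177145 -0.24389291  0.2484815 ]
scene 0.77 [257.2, 344.9, 301.5, 404.2] along(50..82 expected) [ 7.5 27.5 70.9 84.  84.6] across [-14.3  -2.4  13.3]Traceback (most recent call last):
  File "<stdin>", line 12, in <module>
ValueError: it knows: copper_grip
```

Run:
```python
from h import *
s=read_state()
o=[];u=np.array([.96,.28]);v=np.array([-.28,.96])
for n,(r0,r1,c0,c1) in (("scene",(290,440,180,380)),("side",(140,230,340,460)),("wrist",(60,360,120,520))):
    c=capture(n);im=c["image"];o.append(cv2.resize(im[r0:r1,c0:c1],(400,300),interpolation=3))
    P,d=world(c,np.argwhere(c["z_map"]>0),st=s);b=im[c["z_map"]>0].astype(int);cop=(b[:,2]>1.6*b[:,0])&(b[:,2]-b[:,1]>35)
    L=np.c_[(P[:,:2]-[.577,-.2088])@u,(P[:,:2]-[.577,-.2088])@v,P[:,2]-.04]*1000
    for deg in (23,25,27):
        a=np.radians(deg);al=L[:,0]*np.sin(a)+L[:,2]*np.cos(a);ac=L[:,0]*np.cos(a)-L[:,2]*np.sin(a)
        k=(abs(ac)<22)&(abs(L[:,1])<22)&(al>30)&cop
        if k.sum(): print(n,deg,k.sum(),"along",np.percentile(al[k],[1,5,50,95,99]).round(1),"across",np.percentile(ac[k],[2,50,98]).round(1),"top",al[(abs(ac)<22)&(abs(L[:,1])<22)].max().round(1))
o.append(np.zeros_like(o[0]));cv2.imwrite("pics/e1.png",np.vstack([np.hstack(o[:2]),np.hstack(o[2:])]))
```

```text
scene 23 352 along [55.1 64.7 83.1 84.5 85. ] across [-12.4  -3.8  17.3] top 100.9
scene 25 352 along [54.9 64.5 83.  84.4 84.7] across [-15.2  -6.7  14.4] top 100.8
scene 27 352 along [54.4 64.2 82.9 84.2 84.9] across [-18.1  -9.6  11.5] top 100.9
side 23 306 along [32.6 36.5 65.4 84.3 85.7] across [-11.   -3.2  11.8] top 100.5
side 25 306 along [32.4 36.4 65.3 84.2 85.8] across [-13.6  -5.    9.3] top 100.6
side 27 306 along [32.1 36.3 65.  84.  86. ] across [-16.3  -7.2   6.7] top 100.5
wrist 23 690 along [53.4 56.5 73.4 85.  85.6] across [-13.7  -9.9  -0.9] top 85.9
wrist 25 690 along [53.1 56.1 73.  84.7 85.2] across [-16.6 -12.4  -3.5] top 85.7
wrist 27 690 along [52.8 55.7 72.5 84.4 84.7] across [-19.5 -14.8  -5.8] top 85.4
```

View pics/e1.png

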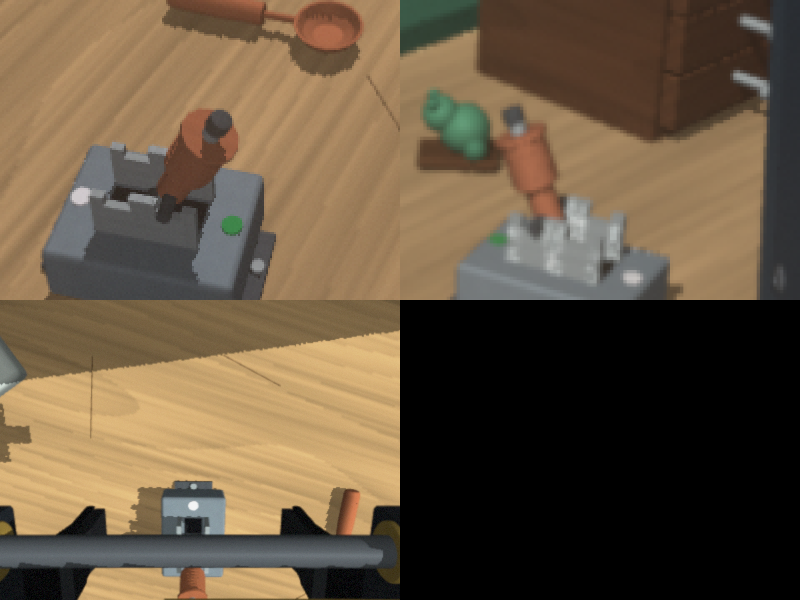

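Visibly the lever is on the green side and released, but the rim measures 83–84.5 mm along the lever against 82 expected. I'll check rim against tip (18 mm when home), which cancels calibration bias.

```bash
cat > chk.py <<'E'
from h import *
s=read_state();u=np.array([.96,.28]);v=np.array([-.28,.96])
for n in("scene","side"):
    c=capture(n);im=c["image"]
    Z=np.mean([capture(n)["z_map"] for _ in range(5)],0);c["z_map"]=Z
    P,d=world(c,np.argwhere(Z>0),st=s);b=im[Z>0].astype(int)
    L=np.c_[(P[:,:2]-[.577,-.2088])@u,(P[:,:2]-[.577,-.2088])@v,P[:,2]-.04]*1000
    a=np.radians(25);al=L[:,0]*np.sin(a)+L[:,2]*np.cos(a);ac=L[:,0]*np.cos(a)-L[:,2]*np.sin(a)
    k=(abs(ac)<20)&(abs(L[:,1])<20)&(al>76)&(al<110)
    h,e=np.histogram(al[k],np.arange(76,104,1));print(n,dict(zip(e[:-1].astype(int).tolist(),h.tolist())))
    t=k&(al>97);print("tip",np.median(al[t]),np.median(ac[t]),np.median(L[t,1]))
    r=k&(al>80)&(al<87)&(np.hypot(ac,L[:,1])>8)
    A=np.c_[ac[r],L[r,1],np.ones(r.sum())];w=np.ones(r.sum(),bool)
    for _ in range(5):
        f=np.linalg.lstsq(A[w],al[r][w],rcond=None)[0];w=abs(A@f-al[r])<1.2
    print("rim plane",f,w.sum(),"angle",25-np.degrees(f[0]))
E
python3 chk.py
```

```text
scene {76: 3, 77: 0, 78: 0, 79: 5, 80: 7, 81: 26, 82: 145, 83: 305, 84: 9, 85: 6, 86: 4, 87: 8, 88: 2, 89: 3, 90: 2, 91: 6, 92: 7, 93: 9, 94: 6, 95: 8, 96: 9, 97: 11, 98: 43, 99: 42, 100: 0, 101: 0, 102: 0}
tip 98.89473843440398 -0.4434855647748144 -1.0545233967378378
rim plane [ 7.48659225e-04 -3.35597268e-03  8.31290660e+01] 388 angle 24.957104986086687
side {76: 8, 77: 5, 78: 10, 79: 2, 80: 7, 81: 6, 82: 7, 83: 16, 84: 18, 85: 14, 86: 4, 87: 3, 88: 2, 89: 2, 90: 3, 91: 2, 92: 3, 93: 3, 94: 3, 95: 2, 96: 6, 97: 2, 98: 4, 99: 3, 100: 5, 101: 0, 102: 0}
tip 99.49522526425876 0.08436150074571458 2.852996960999877
rim plane [ 6.36605352e-02 -2.46247150e-02  8.43107227e+01] 40 angle 21.35252001232812
```

Run:
```python
from h import *
c=capture("scene");Z=np.mean([capture("scene")["z_map"] for _ in range(5)],0);c["z_map"]=Z
P,d=world(c,np.argwhere(Z>0))
k=(abs(P[:,0]-.5)<.1)&(abs(P[:,1]-.16)<.1)
Q=P[k&(abs(P[:,2]-.04)<.005)];R=cv2.minAreaRect((Q[:,:2]*1000).astype(np.float32));print(R)
m=masks_of(c,"copper_grip");print([(x["p"],x["bbox"]) for x in m])
cen=np.array(R[0])/1000
# rim/tip plane histogram for several yaw
for yaw in (R[2],R[2]-90):
    t=np.radians(yaw);u=np.array([np.cos(t),np.sin(t)]);v=np.array([-u[1],u[0]])
    L=np.c_[(P[:,:2]-cen)@u,(P[:,:2]-cen)@v,P[:,2]-.04]*1000;a=np.radians(-25)
    al=L[:,0]*np.sin(a)+L[:,2]*np.cos(a);ac=L[:,0]*np.cos(a)-L[:,2]*np.sin(a)
    q=(abs(ac)<20)&(abs(L[:,1])<20)&(al>70)&(al<110)
    h,e=np.histogram(al[q],np.arange(76,104));print(yaw,dict(zip(e[:-1].tolist(),h.tolist())))
```

```text
((494.053955078125, 172.52517700195312), (109.85984802246094, 79.03900146484375), 22.463823318481445)Traceback (most recent call last):
  File "<stdin>", line 6, in <module>
ValueError: only the last four pictures can be asked about
```

Run:
```python
from h import *
for n in("scene","side"):
    c=capture(n);Z=np.mean([capture(n)["z_map"] for _ in range(5)],0);c["z_map"]=Z
    P,d=world(c,np.argwhere(Z>0));cen=np.array([.49405,.1725]);t=np.radians(22.46);u=np.array([np.cos(t),np.sin(t)]);v=np.array([-u[1],u[0]])
    L=np.c_[(P[:,:2]-cen)@u,(P[:,:2]-cen)@v,P[:,2]-.04]*1000;a=np.radians(-25)
    al=L[:,0]*np.sin(a)+L[:,2]*np.cos(a);ac=L[:,0]*np.cos(a)-L[:,2]*np.sin(a)
    q=(abs(ac)<20)&(abs(L[:,1])<20)&(al>70)&(al<110)
    h,e=np.histogram(al[q],np.arange(76,104));print(n,dict(zip(e[:-1].tolist(),h.tolist())))
    rad=np.hypot(ac,L[:,1])
    for lo in range(44,102,3):
        w=q*0+(abs(ac)<20)*(abs(L[:,1])<20)*(al>=lo)*(al<lo+3)>0
        print(lo,w.sum(),np.percentile(rad[w],[10,50,95]).round(1) if w.any() else "",end="; ")
```

```text
scene {76: 13, 77: 9, 78: 10, 79: 0, 80: 5, 81: 10, 82: 14, 83: 58, 84: 44, 85: 5, 86: 4, 87: 4, 88: 4, 89: 1, 90: 2, 91: 1, 92: 7, 93: 1, 94: 6, 95: 3, 96: 5, 97: 3, 98: 6, 99: 14, 100: 5, 101: 0, 102: 0}
44 16 [6.8 7.6 9.4]; 47 3 [7.1 7.5 7.5]; 50 21 [11.7 12.3 14.2]; 53 21 [11.7 12.4 13.8]; 56 30 [11.8 12.6 14.4]; 59 30 [11.8 12.9 14.7]; 62 29 [12.2 13.1 14.2]; 65 23 [12.  12.7 14.4]; 68 30 [11.8 12.9 14.6]; 71 30 [11.7 12.8 14.6]; 74 29 [11.7 13.  14.2]; 77 19 [11.6 12.5 13.8]; 80 29 [14.1 15.2 16.7]; 83 107 [ 6.  12.  16.1]; 86 12 [3.4 3.7 5.2]; 89 4 [3.3 4.9 6.1]; 92 14 [4.4 5.2 6.6]; 95 11 [4.8 5.5 6.7]; 98 25 [2.7 4.8 6.5]; 101 0 ; side {76: 13, 77: 1, 78: 0, 79: 1, 80: 7, 81: 12, 82: 19, 83: 181, 84: 56, 85: 4, 86: 3, 87: 5, 88: 3, 89: 0, 90: 1, 91: 3, 92: 3, 93: 6, 94: 4, 95: 5, 96: 5, 97: 4, 98: 11, 99: 30, 100: 13, 101: 0, 102: 0}
44 5 [7.7 8.  8.6]; 47 1 [11.2 11.2 11.2]; 50 20 [11.9 13.  14.6]; 53 24 [12.1 12.6 14.6]; 56 24 [12.4 13.  14.7]; 59 34 [12.3 13.1 14.6]; 62 33 [12.2 13.  16.1]; 65 29 [12.  13.  15.3]; 68 23 [12.  12.6 14.1]; 71 35 [12.  13.1 15.2]; 74 34 [12.  12.8 15. ]; 77 2 [12.9 13.4 13.9]; 80 38 [13.1 14.7 17. ]; 83 241 [ 6.5 11.9 16.4]; 86 11 [3.2 3.9 5.5]; 89 4 [4.1 4.6 6. ]; 92 13 [4.6 4.9 6.7]; 95 14 [4.4 5.2 6.9]; 98 54 [2.1 4.6 7.2]; 101 0 ;
```

Black's collar is untouched and down, and it measures rim 83.7 and tip 99.6, a gap of about 16 mm. Copper measures 83.1 and 98.9, also about 16 mm, so its collar is fully home and the lever is at 25.0°. Handing in.

```bash
python3 -c "
from rig import *
s=read_state();print(s['time_s'],s['position'],s['force']);print(hand_in())"
```

```text
15.6833 [ 0.46205928 -0.24355193  0.24716085] [-0.56031597 -0.62256199  0.12596629]
the job is handed in; nothing more can be done
None
```

The copper-collared lever is switched over to the green-dot side, its collar is down in the far notch, and the job is handed in at 15.7 s. I lifted the collar about 11 mm, swept the lever across, lowered it and let go. The gripper then backed well clear.

**Last checks:**
- **Lever angle:** the scene camera puts the copper lever at 25.0° to the green side, which is the stop. The side camera's fit gave 21.4°, but from only 40 points, so I relied on the scene camera.
- **Collar home:** the rim-to-tip gap is about 16 mm, the same as on the untouched black lever. Going by the stated sizes it should be 18 mm, so I judged it against the black lever instead.
- **Black lever:** its collar and tip still measure as at 25° on the off side. The arm did not go near it after passing overhead at the start.

**What went wrong or disagreed:**
- **First grasp missed:** the fingers actually end about 36 mm short of the reported TCP. They closed on the bare lever above the collar. I reopened, went 36 mm lower and gripped the collar properly (27.5 mm opening).
- **Resistance while lowering:** the collar stopped about 3 mm above home with about 12 N on the wrist. I eased off, released it, and the spring seated it.

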